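# Make room on the kiln shelf and load the unfired cup

## Task

Load the kiln shelf: the teapot and the cup are unfired clay, so never squeeze or push either of them with more than about 20 newtons in all (both fingers together), and never tip them. First slide the teapot along the kiln shelf, without lifting it, from the ring drawn on the shelf to the middle of the drawn square and let go of it; then pick up the cup from the wooden board and set it down gently (not dropped) upright in the middle of the freed ring. Leave everything else where it is.

Things in the scene. Friction and masses are not known exactly. Their poses are not given: they have to be found in the camera images.
- kiln_shelf: cream kiln shelf, a flat slab 260 (x) by 360 (y) by 18 mm thick, fixed on the table; origin at the centre of its underside, z up, its top is 18 mm above the table. Its two drawn places lie side by side along its y, 170 mm apart.
- ring_mark: circle 92 mm across drawn with a dark line flat on the shelf's top (no height); origin at its centre, on the shelf's top. The teapot starts standing in it. Either side of the shelf.
- square_mark: square 96 mm across drawn with a dark line flat on the shelf's top (no height); origin at its centre, on the shelf's top. Empty at the start.
- teapot: unfired grey clay teapot, one rigid piece, 0.3 kg. Round body 64 mm wide from 12 to 54 mm height, shoulder to 67, knob 18 mm wide on top to 82. Straight handle 16 mm thick along its -x to 90 mm from the axis, 52 mm high at its end; spout along +x to 57 mm; +y and -y sides bare. Origin: centre of underside. Cracks if the contact forces on it (both pads added) exceed 22 N: grip under 11 N a finger.
- ware_board: plywood board 340 (x) by 150 (y) by 15 mm thick, fixed on the table; origin at the centre of its underside. The cup and the dish stand on it, 160 mm apart along its x, in either order.
- cup: unfired grey clay tea cup, no handle, open top, 0.16 kg, 74 mm high; outside diameter 48 mm at the base, 58 at 10 mm height, 62 at the rim, wall 5, floor 7. Origin: centre of underside, z up. Cracks if the contact forces on it (both pads added) exceed 22 N: grip under 11 N a finger.
- dish: bystander: shallow unfired dish, 84 mm across and 26 mm high, on the wooden board; origin at the centre of its underside
- small_bowl: bystander: small pale bowl, 64 mm across and 38 mm high, on the kiln shelf behind the two places (larger x); origin at the centre of its underside
- prop_a: bystander: kiln prop, a pale upright cylinder 36 mm across and 60 mm high on the table beyond the shelf; origin at the centre of its underside
- prop_b: bystander: kiln prop, a pale upright cylinder 36 mm across and 45 mm high, beside the other; origin at the centre of its underside
- turning_spatula: bystander: spatula lying on the table beyond the shelf and the board
- brush: bystander: brush lying on the table at the right (-y)

How it is judged (in metres and radians):
On the way, in this order (a step that is already met when the one before it is completed fails the run):
1. the teapot stands in the square, slid there, and is let go (horizontal distance between teapot and square_mark below 0.015 m and z of teapot in the frame of kiln_shelf below 0.022 m and angle between teapot's own z axis and vertical below 0.1 rad and linear speed of teapot below 0.02 m/s and contact force between the fingers and teapot below 0.05 N), for 0.2 s.
2. the cup stands upright in the ring and is let go (horizontal distance between cup and ring_mark below 0.015 m and z of cup in the frame of kiln_shelf between 0.014 and 0.022 m and angle between cup's own z axis and vertical below 0.1 rad and linear speed of cup below 0.02 m/s and contact force between the fingers and cup below 0.05 N), for 0.2 s.
At the end, for the whole second after the job is handed in: The teapot stands upright on the kiln shelf with its centre within 15 mm of the square's centre, and the cup stands upright on the shelf with its centre within 15 mm of the ring's centre; both released and at rest (all of step 1 and all of step 2); the robot touches nothing.
It fails at once if the teapot or the cup is squeezed or pushed with more than 22 N in all (contact force between any of the fingers, the arm and teapot above 22 N or contact force between any of the fingers, the arm and cup above 22 N).
It fails at once if the teapot is lifted more than 8 mm off the shelf (z of teapot in the frame of kiln_shelf above 0.026 m).
It fails at once if the teapot or the cup is tipped by more than 0.35 rad (20 degrees) (angle between any of teapot, cup's own z axis and vertical above 0.35 rad).
It fails at once if the cup is dropped (falls free by more than about 10 mm) or pressed down on the shelf with more than 22 N ((contact force between the fingers and cup below 0.05 N and linear speed of cup above 0.4 m/s) or contact force between cup and kiln_shelf above 22 N).
It fails at once if a bystander (dish, small bowl, prop, spatula, brush) is moved by more than 20 mm (distance of any of small_bowl, dish, prop_a, prop_b, turning_spatula, brush from where it was at the start of the episode above 0.02 m).
It also fails if it takes over 61 s, if anything falls off the work surface, if the arm or the gripper's body presses on something with over 40 N, if the wrist force passes 120 N, or if a joint passes its speed limit or range.

## Robot

A 6-joint arm with a two-finger parallel gripper is mounted at the origin on the work surface. World frame = base frame: x ahead of the robot, y to its left, z up, the work surface at z = 0. Lengths are in mm, angles in rad, forces in N, time in s.
With the tool pointing down it reaches from about 400 to 825 mm from the base axis. Payload 7 kg.
Tool frame: the origin (TCP) lies midway between the tips of the shut fingers; the grasp point (between the pads) lies 19 mm behind it (r.grip_point_offset is the distance from the TCP to the grasp point, in mm); z points along the fingers, y is the line along which they close (so a half turn about z gives the same grasp; the last joint's range is limited). The gripper opens to 88 mm and grips with 3 to 60 N. Pads are 19 mm wide; open, the fingers measure 130 mm over their backs; the gripper's body (78 mm by 193 mm) begins 47 mm behind the grasp point.
Start: joints at [1.404, 0.359, 0.012, 0, -1.224, -0.288], TCP at [296.521, 606.359, 226.561] pointing down, gripper open.
Joint ranges: [-3.07, 3.07], [-1.43, 2.12], [-1.02, 1.25], [-3.03, 1.67], [-3.05, -0], [-3.03, 3.03]. Speed limits (rad/s): [2.39, 2.39, 3.01, 3.14, 3.14, 3.14].

## Interface

Orientations are given as a unit quaternion [x, y, z, w].
In Python, from station import r, viewer, order gives the robot as it stands.
- The arm moves only by the tool move_arm, never from a script. Its argument "steps" is a list of rows, each a list of 7 numbers: the shift along the tool's x, y, z in m, then the turn, a rotation vector about the tool's x, y, z in degrees, then the opening in per cent of the stroke, from 0 (shut) to 100 (fully open). In form: [[tx, ty, tz, ax, ay, az, hand], ...]. A call has 1 to 10 rows; each row is the pose to reach, as a shift and turn from the pose commanded when the call began, along the tool's axes at that moment; what a row does not reach only later rows make up. A row lasts 1/12 s, in which the tool goes at most 41.7 mm and 7.16 degrees, less where a joint would pass 70% of its speed; a pose out of reach is approached as far as the arm can. A call with a gripper value outside its range is refused whole. The fingers move at their own pace and stop on an object; "grip_force" is the grip in N (left out, the last holds). Time passes only in rows, so rows that repeat a pose let the fingers close. It gives the time, the measured TCP pose, the force, the opening and the grip force at its end, in the units of the state.
- r.get_state(): the state, without advancing time (a new reading comes with each control period).
- viewer.read_camera(name): name is "scene" or "top" or "wrist"; returns the picture (420x560x3 uint8, blue, green, red); there is no depth.
- viewer.camera_model(name): a dict with "mtx" (3x3 intrinsics, pixels), "cam_to_world" (4x4, takes a point from camera to world coordinates). Camera axes: x right, y down, z forward; pixel columns grow to the right and rows downward; lengths in mm; the calibration is good to about 2 mm. A picture is of the moment at which its call begins: read the wrist's pose just before it. camera_model takes no time and is no camera call; for the wrist camera it gives the pose at the moment of the call.
- order.job_done(): hands the job in; it is judged then, once.
The state is a dict: "time_s": time; "q": joint angles; "joint_velocities": joint speeds; "effort": joint torques, N m; "tcp_pos": TCP position; "tcp_rot": TCP orientation; "contact_force": force on the tool from outside, world axes, zero at the start; "moment": the same for the moment, N m; "width": finger opening in mm; "grip_force": force on a finger pad.
Only numpy, scipy, OpenCV 4.12 (cv2) and the standard library are available. Lean on these libraries where they do the work, as an engineer would, in place of code of your own. Each camera call takes 0.05 s, during which the arm holds its last target. There are 200 camera calls.

## Working session

There is one attempt and no reset: what is moved stays moved. The work goes in short steps, Python scripts to look and compute and a tool call to move; the robot and the scene stay as the last step left them, time stands still between calls to the robot, and variables do not carry over. Pictures are saved under pics/ and viewed, at most 10 in all, crops included, and the job is handed in when it is done.

Besides the shell and the picture viewer there is one more tool, called after "Request:" as name(argument=value, ...) on one line, values as JSON. move_arm: Moves the arm, as the interface text tells. Its arguments: {"type":"object","properties":{"steps":{"type":"array","items":{"type":"array","items":{"type":"number"}}},"grip_force":{"type":"number"}},"required":["steps"]}

```bash
mkdir -p pics; ls
python3 - <<'E'
from station import r, viewer, order
import cv2,numpy as np
print(r.get_state())
a=viewer.read_camera("top");b=viewer.read_camera("scene")
cv2.imwrite("pics/top0.png",a);cv2.imwrite("pics/scene0.png",b)
for n in("top","scene","wrist"):
    m=viewer.camera_model(n);print(n,np.round(m["mtx"],1).tolist(),np.round(m["cam_to_world"],3).tolist())
E
```

```text
pics
{'time_s': 0.0, 'q': array([ 1.40409242e+00,  3.59369299e-01,  1.10478797e-02, -3.45032424e-04,
       -1.22410710e+00, -2.88121528e-01]), 'joint_velocities': array([ 8.49378243e-04,  1.18107632e-03, -4.49007088e-05, -1.84062890e-03,
       -2.16626166e-04,  1.29228138e-03]), 'effort': array([ 2.79076034e-03, -5.82726574e+01,  2.93047732e+01,  6.99658647e+00,
        6.97416253e-03, -1.46059956e-04]), 'tcp_pos': array([296.32769022, 605.92219619, 225.63021156]), 'tcp_rot': array([ 9.74239393e-01, -2.25514774e-01, -1.12391488e-04,  8.24433730e-04]), 'contact_force': array([ 0.2815112 , -0.47202726,  0.82559532]), 'moment': array([-0.04249316, -0.00509416, -0.02375951]), 'grip_force': 0.0, 'width': 87.60559348779849}
top [[530.5, 0.0, 282.0], [0.0, 530.5, 200.9], [0.0, 0.0, 1.0]] [[-0.026, -0.978, 0.206, 327.069], [-1.0, 0.023, -0.012, -62.024], [0.007, -0.207, -0.978, 1261.765], [0.0, 0.0, 0.0, 1.0]]
scene [[411.5, 0.0, 278.6], [0.0, 411.5, 212.0], [0.0, 0.0, 1.0]] [[0.074, 0.727, -0.683, 1370.931], [0.997, -0.046, 0.06, -142.909], [0.012, -0.685, -0.728, 881.177], [0.0, 0.0, 0.0, 1.0]]
wrist [[313.6, 0.0, 278.2], [0.0, 313.6, 209.4], [0.0, 0.0, 1.0]] [[-0.439, -0.859, -0.265, 368.679], [-0.899, 0.42, 0.128, 571.846], [0.002, 0.295, -0.956, 383.826], [0.0, 0.0, 0.0, 1.0]]
```

View pics/top0.png

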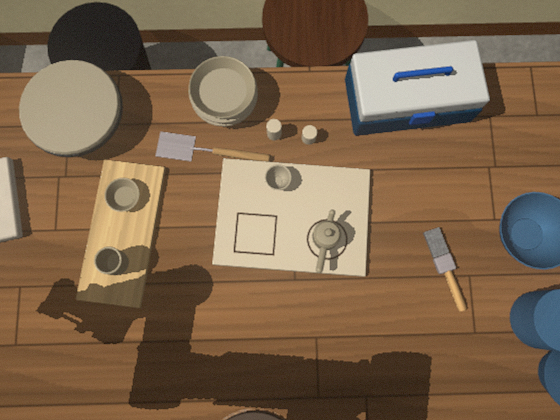

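View pics/scene0.png

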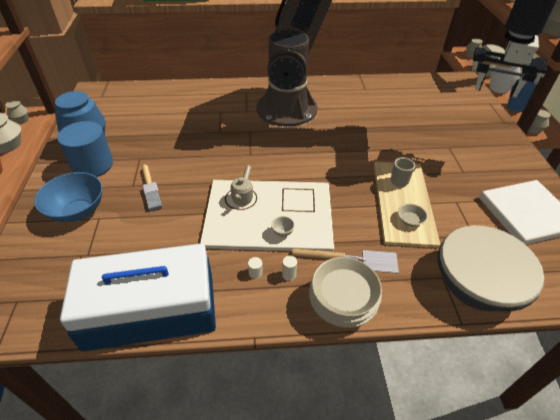

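The top view shows the square near (256,234), the teapot in the ring near (327,237) with its handle pointing toward the robot, the bowl at (278,178), the cup at (108,261) and the dish at (123,195). I'll take enlarged crops and triangulate from both views.

```bash
cat > h.py <<'E'
from station import r, viewer, order
import cv2,numpy as np
from scipy.spatial.transform import Rotation as R
def ray(m,uv):
    K=m["mtx"];T=m["cam_to_world"];d=T[:3,:3]@np.linalg.inv(K)@[uv[0],uv[1],1.];return T[:3,3],d/np.linalg.norm(d)
def plane(m,uv,z):
    o,d=ray(m,uv);return o+d*(z-o[2])/d[2]
def tri(obs):
    A=0;b=0
    for m,uv in obs:
        o,d=ray(m,uv);P=np.eye(3)-np.outer(d,d);A=A+P;b=b+P@o
    X=np.linalg.solve(A,b);return X,[np.linalg.norm((np.eye(3)-np.outer(d,d))@(X-o)) for o,d in [ray(m,uv) for m,uv in obs]]
def proj(m,X):
    T=np.linalg.inv(m["cam_to_world"]);c=T[:3,:3]@np.asarray(X,float)+T[:3,3];p=m["mtx"]@c;return p[:2]/p[2]
def to_tool(X):
    "world delta from TCP to X in tool axes, mm"
    s=r.get_state();return R.from_quat(s["tcp_rot"]).inv().apply(np.asarray(X)-s["tcp_pos"])
E
python3 - <<'E'
import cv2,numpy as np
t=cv2.imread("pics/top0.png");s=cv2.imread("pics/scene0.png")
f=lambda im,x,y,w,h,k:cv2.resize(im[y:y+h,x:x+w],None,fx=k,fy=k,interpolation=cv2.INTER_CUBIC)
# top shelf crop 200..380 x 155..285 ; cup 70..130 x 230..290 ; 
A=f(t,205,150,180,130,4)
cv2.imwrite("pics/A.png",A)
B=f(s,200,150,140,100,5);B=B
C=np.hstack([f(t,70,230,75,75,5),f(s,370,145,75,75,5)])
cv2.imwrite("pics/B.png",B);cv2.imwrite("pics/C.png",C)
E
```

```text
(no output)
```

View pics/A.png

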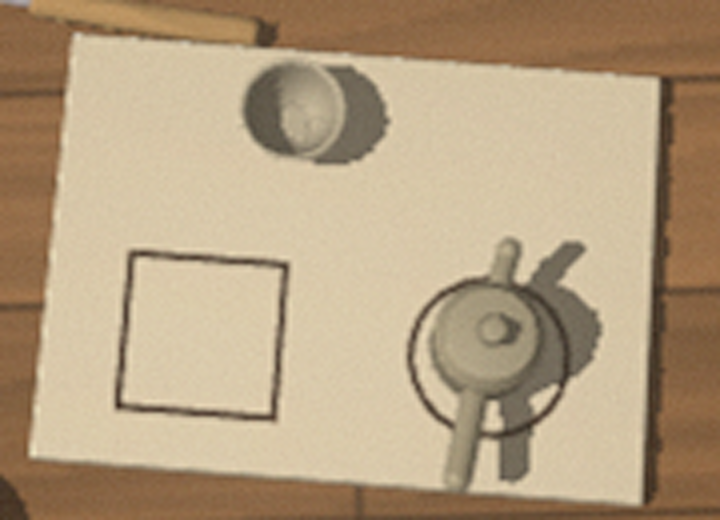

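View pics/B.png

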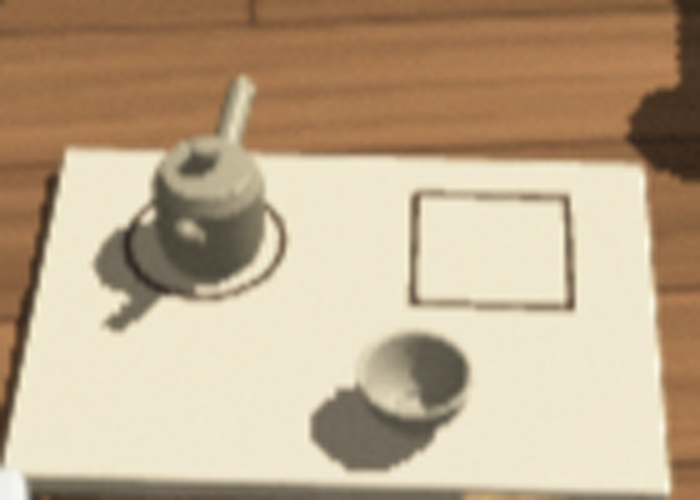

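View pics/C.png

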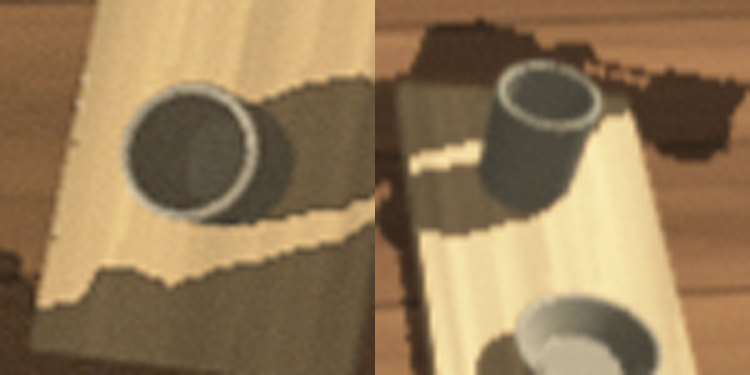

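```bash
cat > m1.py <<'E'
from h import *
t=viewer.camera_model("top");s=viewer.camera_model("scene")
a=lambda u,v,x,y,k:(x+(u+.5)/k-.5,y+(v+.5)/k-.5)
A=lambda u,v:a(u,v,205,150,4);B=lambda u,v:a(u,v,200,150,5)
CL=lambda u,v:a(u,v,70,230,5);CR=lambda u,v:a(u,v,370,145,5)
p=lambda n,x:print(n,np.round(x[0],1),np.round(x[1],1))
sqA=[(132,252),(288,264),(276,418),(118,407)];sqB=[(573,308),(411,304),(415,191),(569,196)]
P=[tri([(t,A(*i)),(s,B(*j))]) for i,j in zip(sqA,sqB)]
for x in P:p("sq",x)
print("mean",np.mean([x[0] for x in P],0))
print("sq top@18",np.mean([plane(t,A(*i),18) for i in sqA],0),"scene",np.mean([plane(s,B(*i),18) for i in sqB],0))
print("ring top",plane(t,A(489,357),18))
for uv in [(126,242),(286,242)]:print("ring scene LR",plane(s,B(*uv),18))
print("ring bottom scene",plane(s,B(212,297),18))
p("knob",tri([(t,A(496,328)),(s,B(203,157))]));print("knob top cam@100",plane(t,A(496,328),100))
p("handle end",tri([(t,A(459,483)),(s,B(245,80))]));p("spout",tri([(t,A(511,243)),(s,B(187,230))]))
p("cup rim",tri([(t,CL(190,152)),(s,CR(174.5,96))]));print(plane(t,CL(190,152),89),plane(s,CR(174.5,96),89))
p("shelf corners",tri([(t,A(74,35)),(s,B(670,487))]))
for c in [(74,35),(660,76),(644,504),(31,457)]:print("shelf",plane(t,A(*c),18)[:2])
E
python3 m1.py
```

```text
sq [563.8  29.9  16.4] [1. 1.]
sq [554.3 -63.2  16. ] [0.8 0.8]
sq [462.3 -53.7  18.6] [1.1 1.1]
sq [471.3  39.3  17.4] [1.5 1.5]
mean [512.95777207 -11.89455858  17.1342777 ]
sq top@18 [512.67601903 -13.0149358   18.        ] scene [513.8123403  -10.94275442  18.        ]
ring top [ 495.24254661 -181.2796858    18.        ]
ring scene LR [ 494.97124209 -227.43275351   18.        ]
ring scene LR [ 500.90547423 -132.69677677   18.        ]
ring bottom scene [ 543.37712978 -177.16104034   18.        ]
knob [ 501.8 -178.5   89.7] [0.6 0.6]
knob top cam@100 [ 500.19914059 -177.98552018  100.        ]
handle end [ 417.5 -154.4   74.1] [1.7 1.7]
spout [ 551.5 -189.1   81.1] [1.4 1.4]
cup rim [451.3 312.8  85.4] [1.1 1.1]
[450.69735293 310.61706501  89.        ] [455.22921301 311.96174302  89.        ]
shelf corners [699.   64.   17.6] [0.9 0.9]
shelf [698.69816344  62.99956911]
shelf [ 664.46852387 -292.61281792]
shelf [ 406.88966608 -267.87750842]
shelf [443.06987039  88.7486502 ]
```

Triangulated positions (mm): square ≈ (513,-12,17.5), ring ≈ (496,-180), teapot axis ≈ (501,-178) with yaw ≈ -15°, and cup ≈ (452,312) with its rim at 85–89. Next I move over the teapot, with a turn of about -11° about the tool z so the fingers line up with its bare sides.

Request:
move_arm(steps=[[0.02,0.023,0,0,0,0,100],[0.045,0.052,0,0,0,-1,100],[0.072,0.084,0,0,0,-2,100],[0.1,0.116,0,0,0,-3,100],[0.128,0.149,0,0,0,-4,100],[0.155,0.18,0,0,0,-5,100],[0.182,0.212,0,0,0,-5,100],[0.21,0.244,0,0,0,-5,100],[0.237,0.276,0,0,0,-5,100],[0.264,0.307,0,0,0,-5,100]], grip_force=6)

```text
time_s: 0.93
tcp_pos: [397.8, 215.2, 226.5]
tcp_rot: [0.983, -0.182, -0.0, -0.0]
contact_force: [1.3, -0.3, 0.1]
width: 87.9
grip_force: 0.0
```

Run:
```python
from h import *
s=r.get_state();print(s["time_s"],s["tcp_pos"],to_tool([501,-178,200]),s["q"]);print(R.from_quat(s["tcp_rot"]).as_matrix()[:,0])
```

```text
0.9333 [397.8289804  215.20094171 226.54244945] [237.40280433 329.99221868  26.4723551 ] [ 9.33668673e-01 -1.77302275e-02 -4.53525988e-01 -1.24465451e-04
 -1.13486571e+00  2.70140483e-01]
[ 9.33393742e-01 -3.58853895e-01 -7.27522477e-05]
```

Request:
move_arm(steps=[[0.023,0.032,0,0,0,-1,100],[0.046,0.064,0,0,0,-2,100],[0.07,0.097,0,0,0,-3,100],[0.094,0.13,0.005,0,0,-4,100],[0.118,0.163,0.01,0,0,-5,100],[0.142,0.197,0.015,0,0,-6,100],[0.166,0.23,0.02,0,0,-6,100],[0.19,0.264,0.026,0,0,-6,100],[0.214,0.297,0.026,0,0,-6,100],[0.237,0.33,0.026,0,0,-6,100]])

```text
time_s: 1.77
tcp_pos: [500.4, -178.0, 200.0]
tcp_rot: [0.991, -0.131, -0.0, -0.0]
contact_force: [1.1, 1.6, 0.0]
width: 87.4
grip_force: 0.0
```

Run:
```python
from h import *
s=r.get_state();m=viewer.camera_model("wrist");im=viewer.read_camera("wrist");m2=viewer.camera_model("wrist")
print(s["time_s"],s["tcp_pos"],np.degrees(R.from_quat(s["tcp_rot"]).as_euler("xyz")),abs(m["cam_to_world"]-m2["cam_to_world"]).max())
np.savez("w1.npz",**m2);cv2.imwrite("pics/w1.png",im)
for X in [(501,-178,100),(496,-180,18),(513,-12,18),(417.5,-154,70)]:print(X,proj(m2,X))
```

```text
1.7667 [ 500.43803895 -178.02698685  199.99139744] [ 1.79995521e+02  4.88818281e-02 -1.50677085e+01] 5.041735521153782
(501, -178, 100) [273.24141702 212.24551614]
(496, -180, 18) [277.1132042  193.58111299]
(513, -12, 18) [131.22116216 217.02181165]
(417.5, -154, 70) [272.71325491 283.29620959]
```

View pics/w1.png

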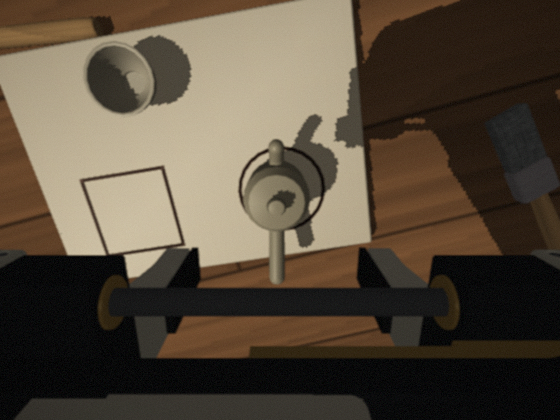

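The wrist view shows the knob top at (277,207), the ring centre near (282,187), and the handle and spout on column 277, so the gripper is aligned with the teapot. The square's corners are at (82,180), (163,167), (184,245) and (106,255).

Run:
```python
from h import *
a=dict(np.load("w1.npz"));m=viewer.camera_model("wrist");s=r.get_state();t=viewer.camera_model("top")
print(s["time_s"],s["tcp_pos"])
print(np.round(m["cam_to_world"]-a["cam_to_world"],2)[:3,3])
A=lambda u,v:(205+(u+.5)/4-.5,150+(v+.5)/4-.5)
for c in(a,m):
    print("knob@100",plane(c,(277,207),100),"tri",tri([(t,A(496,328)),(c,(277,207))]))
    print("ring",plane(c,(282,187.5),18),"tri",tri([(t,A(489,357)),(c,(282,187.5))]))
    print("sq",np.mean([plane(c,p,18) for p in[(82,180),(163,167),(184,245),(106,255)]],0))
    print("handle",plane(c,(277,280),70),"spout",plane(c,(276,144),75))
```

```text
1.8167 [ 501.68695646 -183.19807374  199.77727448]
[0. 0. 0.]
knob@100 [ 504.71210386 -182.37113608  100.        ] tri (array([ 501.5964605 , -180.30106345,   87.68346527]), [np.float64(1.170435046626094), np.float64(1.1704350466261189)])
ring [ 501.29497233 -187.06272641   18.        ] tri (array([ 497.34330683, -184.65588815,   -1.75162019]), [np.float64(1.58684573689361), np.float64(1.5868457368935505)])
sq [516.41009256 -16.80331315  18.        ]
handle [ 420.04255396 -159.29528785   70.        ] spout [ 553.99389558 -194.81460067   75.        ]
knob@100 [ 504.71210386 -182.37113608  100.        ] tri (array([ 501.5964605 , -180.30106345,   87.68346527]), [np.float64(1.170435046626094), np.float64(1.1704350466261189)])
ring [ 501.29497233 -187.06272641   18.        ] tri (array([ 497.34330683, -184.65588815,   -1.75162019]), [np.float64(1.58684573689361), np.float64(1.5868457368935505)])
sq [516.41009256 -16.80331315  18.        ]
handle [ 420.04255396 -159.29528785   70.        ] spout [ 553.99389558 -194.81460067   75.        ]
```

Corrected for the arm's residual motion, the teapot axis is about (501.5,-177.3) with yaw -15°. I descend so the pads grip at z ≈ 60, which leaves 7 mm between the knob and the gripper body.

Request:
move_arm(steps=[[0.001,-0.001,0.015,0,0,0,100],[0.001,-0.001,0.04,0,0,0,100],[0.001,-0.001,0.065,0,0,0,100],[0.001,-0.001,0.09,0,0,0,100],[0.001,-0.001,0.11,0,0,0,100],[0.001,-0.001,0.127,0,0,0,100],[0.001,-0.001,0.14,0,0,0,100],[0.001,-0.001,0.15,0,0,0,100],[0.001,-0.001,0.156,0,0,0,100],[0.001,-0.001,0.158,0,0,0,100]])

```text
time_s: 2.65
tcp_pos: [501.4, -175.1, 41.6]
tcp_rot: [0.991, -0.131, -0.001, 0.0]
contact_force: [-0.0, -0.2, 0.9]
width: 87.6
grip_force: 0.0
```

Request:
move_arm(steps=[[0,0,0,0,0,0,92],[0,0,0,0,0,0,86],[0,0,0,0,0,0,82],[0,0,0,0,0,0,79],[0,0,0,0,0,0,77],[0,0,0,0,0,0,75],[0,0,0,0,0,0,74],[0,0,0,0,0,0,73],[0,0,0,0,0,0,72],[0,0,0,0,0,0,71]], grip_force=5)

```text
time_s: 3.48
tcp_pos: [502.0, -175.4, 42.9]
tcp_rot: [0.991, -0.131, 0.0, 0.0]
contact_force: [-1.5, -3.8, 4.7]
width: 64.6
grip_force: 5.0
```

Request:
move_arm(steps=[[0,0,0,0,0,0,70],[0,0,0,0,0,0,70],[-0.0004,-0.002,0,0,0,0,70],[-0.001,-0.005,0,0,0,0,70],[-0.0016,-0.008,0,0,0,0,70],[-0.0024,-0.012,0,0,0,0,70],[-0.0032,-0.016,0,0,0,0,70],[-0.004,-0.02,0,0,0,0,70]])

```text
time_s: 4.15
tcp_pos: [503.7, -154.5, 42.9]
tcp_rot: [0.991, -0.131, 0.0, 0.0]
contact_force: [-0.1, -4.9, 5.3]
width: 63.9
grip_force: 5.0
```

Run:
```python
from h import *
s=r.get_state();print({k:s[k] for k in("time_s","tcp_pos","contact_force","moment","grip_force","width")},to_tool([513.5,-12,42]))
```

```text
{'time_s': 4.15, 'tcp_pos': array([ 503.73771767, -154.53019952,   42.86110833]), 'contact_force': array([-0.13912733, -4.85135818,  5.26772941]), 'moment': array([-1.75433198,  0.15572412, -0.0261008 ]), 'grip_force': 5.01232735812664, 'width': 63.89224995791292} [ -27.57264304 -140.17827201    0.83836364]
```

Request:
move_arm(steps=[[-0.001,-0.005,-0.0003,0,0,0,70],[-0.0022,-0.011,-0.0006,0,0,0,70],[-0.0035,-0.018,-0.0008,0,0,0,70],[-0.005,-0.026,-0.0008,0,0,0,70],[-0.0067,-0.034,-0.0008,0,0,0,70],[-0.0083,-0.042,-0.0008,0,0,0,70],[-0.01,-0.05,-0.0008,0,0,0,70],[-0.0115,-0.058,-0.0008,0,0,0,70],[-0.013,-0.066,-0.0008,0,0,0,70],[-0.0146,-0.074,-0.0008,0,0,0,70]])

```text
time_s: 4.98
tcp_pos: [508.3, -78.5, 43.1]
tcp_rot: [0.991, -0.131, -0.0, -0.0]
contact_force: [0.4, -1.1, -4.3]
width: 63.8
grip_force: 5.0
```

Run:
```python
from h import *
s=r.get_state();print({k:s[k] for k in("time_s","tcp_pos","contact_force","moment","grip_force","width")},to_tool([513.5,-12,42]))
```

```text
{'time_s': 4.9833, 'tcp_pos': array([508.25057886, -78.49482894,  43.14683961]), 'contact_force': array([ 0.37411796, -1.10096212, -4.3195192 ]), 'moment': array([ 0.05255193, -0.02019753, -0.02711504]), 'grip_force': 4.990319721400738, 'width': 63.8259120977841} [-12.20120464 -65.57619771   1.15188462]
```

Request:
move_arm(steps=[[-0.0015,-0.008,0.0003,0,0,0,70],[-0.003,-0.016,0.0005,0,0,0,70],[-0.0045,-0.024,0.0005,0,0,0,70],[-0.006,-0.032,0.0005,0,0,0,70],[-0.0075,-0.04,0.0005,0,0,0,70],[-0.009,-0.048,0.0005,0,0,0,70],[-0.0104,-0.055,0.0005,0,0,0,70],[-0.0113,-0.06,0.0005,0,0,0,70],[-0.012,-0.064,0.0005,0,0,0,70],[-0.0122,-0.0656,0.0005,0,0,0,70]])

```text
time_s: 5.82
tcp_pos: [513.7, -12.5, 42.9]
tcp_rot: [0.991, -0.131, 0.0, 0.0]
contact_force: [-0.7, -2.0, -0.5]
width: 64.1
grip_force: 5.0
```

Run:
```python
from h import *
s=r.get_state();print({k:s[k] for k in("time_s","tcp_pos","contact_force","moment","grip_force","width")},to_tool([513.5,-12,42]))
a=viewer.read_camera("top");b=viewer.read_camera("scene")
f=lambda im,x,y,w,h,k:cv2.resize(im[y:y+h,x:x+w],None,fx=k,fy=k,interpolation=cv2.INTER_CUBIC)
cv2.imwrite("pics/D.png",np.hstack([f(a,205,185,110,110,3.6),f(b,245,130,110,110,3.6)]))
```

```text
{'time_s': 5.8167, 'tcp_pos': array([513.74579256, -12.45441658,  42.92336111]), 'contact_force': array([-0.70863818, -1.97842741, -0.48335747]), 'moment': array([-0.70412201,  0.07639668,  0.0439137 ]), 'grip_force': 4.998076893389225, 'width': 64.10811414140879} [-0.3553086  -0.37513884  0.92332595]
```

View pics/D.png

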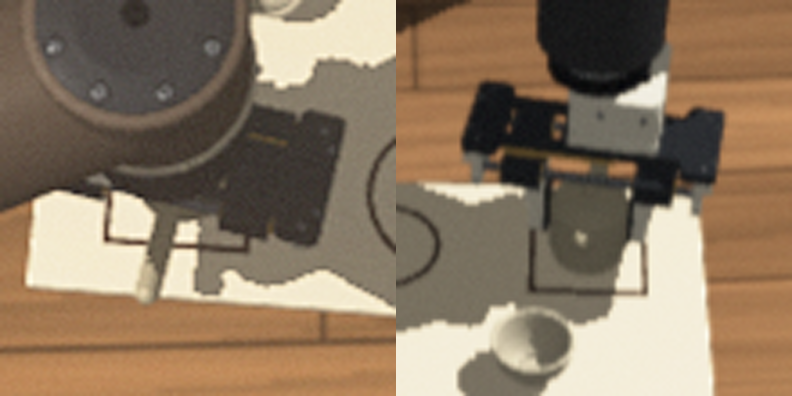

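The scene crop shows the teapot body centred between the square's sides at columns 530 and 646, body centre ≈ 588. Now I release it and rise.

Request:
move_arm(steps=[[0,0,0,0,0,0,73],[0,0,0,0,0,0,75],[0,0,0,0,0,0,78],[0,0,0,0,0,0,83],[0,0,0,0,0,0,90],[0,0,0,0,0,0,100],[0,0,0,0,0,0,100],[0,0,0,0,0,0,100]])

```text
time_s: 6.58
tcp_pos: [513.6, -13.0, 42.9]
tcp_rot: [0.991, -0.131, 0.0, 0.0]
contact_force: [0.5, -0.2, -0.4]
width: 87.0
grip_force: 0.0
```

Request:
move_arm(steps=[[0,0,-0.008,0,0,0,100],[0,0,-0.025,0,0,0,100],[0,0,-0.05,0,0,0,100],[0,0,-0.08,0,0,0,100],[0,0,-0.115,0,0,0,100],[0,0,-0.14,0,0,0,100],[0,0,-0.155,0,0,0,100],[0,0,-0.162,0,0,0,100],[0,0,-0.162,0,0,0,100]])

```text
time_s: 7.33
tcp_pos: [514.4, -12.8, 206.9]
tcp_rot: [0.991, -0.131, 0.002, -0.001]
contact_force: [0.1, -0.5, -0.5]
width: 87.9
grip_force: 0.0
```

Run:
```python
from h import *
s=r.get_state();m=viewer.camera_model("wrist");im=viewer.read_camera("wrist");np.savez("w2.npz",**m);cv2.imwrite("pics/w2.png",im)
print(s["time_s"],s["tcp_pos"],r.get_state()["tcp_pos"],s["q"],proj(m,(513.5,-12,100)),proj(m,(513.5,-12,18)))
print("to above cup",to_tool([452,311.5,180]))
```

```text
7.3333 [514.38111354 -12.78351484 206.8563394 ] [513.59987675 -12.88993405 205.18472014] [ 3.57323390e-01  1.06367330e-01 -3.68944629e-01  2.68508209e-04
 -1.09200282e+00  9.50730038e-01] [278.70370264 209.22492737] [278.72812677 188.1647029 ]
to above cup [-143.79625697 -297.21882028   25.3229858 ]
```

View pics/w2.png

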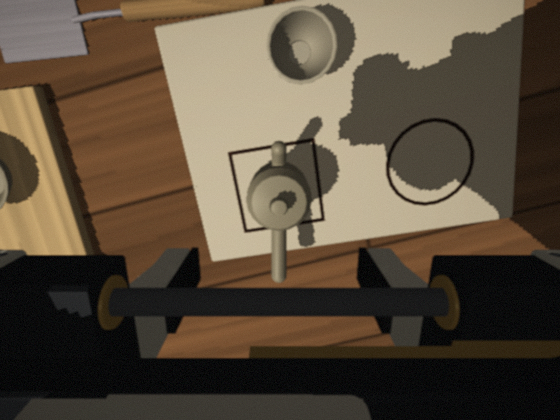

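The wrist view has the square's centre near (278,187), matching the prediction, and the knob at (279,207), so the teapot is centred to a few mm. The freed ring's centre is at (430.5,161.5).

Run:
```python
from h import *
m=dict(np.load("w2.npz"));t=viewer.camera_model("top")
print("ring",plane(m,(430.5,161.5),17.5),"sq",np.mean([plane(m,p,17.5) for p in[(230,153),(313,140),(324,220),(245,231)]],0),"knob",plane(m,(279,207),99.5))
A=(205+(489.5)/4-.5,150+(357.5)/4-.5);print(tri([(m,(430.5,161.5)),(t,A)]))
```

```text
ring [ 499.17692955 -182.0402085    17.5       ] sq [514.32563803 -11.36948361  17.5       ] knob [515.271128   -12.74472096  99.5       ]
(array([ 496.96296776, -182.96480541,   12.46782421]), [np.float64(1.4905522677876542), np.float64(1.490552267787616)])
```

Request:
move_arm(steps=[[-0.008,-0.017,0,0,0,0,100],[-0.025,-0.052,0,0,0,0,100],[-0.043,-0.089,0.005,0,0,0,100],[-0.061,-0.126,0.01,0,0,0,100],[-0.079,-0.163,0.015,0,0,0,100],[-0.097,-0.2,0.02,0,0,0,100],[-0.115,-0.237,0.025,0,0,0,100],[-0.129,-0.267,0.025,0,0,0,100],[-0.139,-0.287,0.025,0,0,0,100],[-0.144,-0.297,0.025,0,0,0,100]])

```text
time_s: 8.22
tcp_pos: [450.4, 313.3, 177.7]
tcp_rot: [0.992, -0.13, -0.001, 0.001]
contact_force: [-0.0, -1.4, 0.5]
width: 87.6
grip_force: 0.0
```

Run:
```python
from h import *
viewer.read_camera("wrist")
s=r.get_state();m=viewer.camera_model("wrist");im=viewer.read_camera("wrist");np.savez("w3.npz",**m);cv2.imwrite("pics/w3.png",im)
print(s["time_s"],s["tcp_pos"],r.get_state()["tcp_pos"],s["q"],proj(m,(452,311.5,89)))
print(R.from_quat(s["tcp_rot"]).as_matrix()[:,:2].T.round(4))
```

```text
8.2667 [450.57952048 313.72318591 177.78878767] [450.77425961 312.16956637 177.96345695] [ 9.64878543e-01  1.92419554e-01 -3.35210285e-01 -3.15879475e-04
 -1.04602632e+00  3.45599736e-01] [281.04487596 211.69665987]
[[ 0.9663 -0.2575 -0.0012]
 [-0.2575 -0.9663  0.0026]]
```

View pics/w3.png

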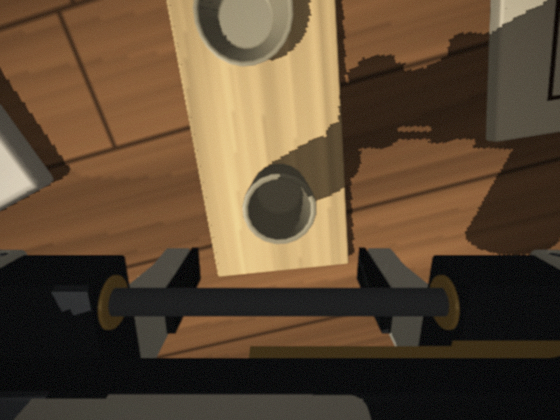

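The wrist view shows the cup rim spanning columns 244–316 and rows 172–244, so its centre is at (280,208).

Run:
```python
from h import *
m=dict(np.load("w3.npz"));t=viewer.camera_model("top");s=viewer.camera_model("scene")
a=lambda u,v,x,y,k:(x+(u+.5)/k-.5,y+(v+.5)/k-.5)
T=(t,a(190,152,70,230,5));S=(s,a(174.5,96,370,145,5));W=(m,(280,208))
print(plane(*W,88.5));print(tri([T,W]),tri([S,W]),tri([T,S,W]))
st=r.get_state();print(st["tcp_pos"],to_tool([453,312.5,36]))
```

```text
[455.15993472 311.55457271  88.5       ]
(array([452.07614805, 312.85590643,  79.67200203]), [np.float64(0.8063076823947145), np.float64(0.8063076823946614)]) (array([455.49268905, 311.64228431,  89.31726518]), [np.float64(0.16998042514741613), np.float64(0.16998042514749723)]) (array([452.52261284, 312.3273391 ,  85.64234753]), [np.float64(1.5692247392797491), np.float64(1.3832855851765085), np.float64(1.797415588317635)])
[450.77425961 312.16956637 177.96345695] [  2.25052497  -1.28848261 141.95760341]
```

Request:
move_arm(steps=[[0.001,0,0.012,0,0,0,100],[0.003,-0.0005,0.035,0,0,0,100],[0.003,-0.0005,0.06,0,0,0,100],[0.003,-0.0005,0.083,0,0,0,100],[0.003,-0.0005,0.102,0,0,0,100],[0.003,-0.0005,0.118,0,0,0,100],[0.003,-0.0005,0.129,0,0,0,100],[0.003,-0.0005,0.136,0,0,0,100],[0.003,-0.0005,0.14,0,0,0,100],[0.003,-0.0005,0.141,0,0,0,100]])

```text
time_s: 9.15
tcp_pos: [454.7, 309.9, 38.1]
tcp_rot: [0.991, -0.131, -0.0, 0.001]
contact_force: [0.7, -0.7, -0.3]
width: 87.8
grip_force: 0.0
```

Request:
move_arm(steps=[[0,0,0,0,0,0,92],[0,0,0,0,0,0,86],[0,0,0,0,0,0,81],[0,0,0,0,0,0,77],[0,0,0,0,0,0,74],[0,0,0,0,0,0,72],[0,0,0,0,0,0,71],[0,0,0,0,0,0,70],[0,0,0,0,0,0,68],[0,0,0,0,0,0,66]], grip_force=6)

```text
time_s: 9.98
tcp_pos: [455.0, 311.4, 39.1]
tcp_rot: [0.991, -0.131, 0.0, -0.0]
contact_force: [0.6, 1.2, 1.6]
width: 60.7
grip_force: 6.0
```

Request:
move_arm(steps=[[0,0,0,0,0,0,64],[0,0,0,0,0,0,64]], grip_force=7.5)

```text
time_s: 10.15
tcp_pos: [455.0, 311.4, 39.1]
tcp_rot: [0.991, -0.131, 0.0, -0.0]
contact_force: [-0.7, 2.1, 1.0]
width: 61.0
grip_force: 7.5
```

Request:
move_arm(steps=[[0,0,-0.001,0,0,0,64],[0,0,-0.004,0,0,0,64],[0,0,-0.01,0,0,0,64],[0,0,-0.02,0,0,0,64],[0,0,-0.036,0,0,0,64],[0,0,-0.056,0,0,0,64],[0,0,-0.08,0,0,0,64],[0,0,-0.105,0,0,0,64],[0,0,-0.122,0,0,0,64],[0,0,-0.13,0,0,0,64]])

```text
time_s: 10.98
tcp_pos: [455.6, 311.7, 172.5]
tcp_rot: [0.991, -0.131, 0.001, -0.002]
contact_force: [1.1, -0.6, -1.7]
width: 61.2
grip_force: 7.5
```

Run:
```python
from h import *
s=r.get_state();print(s["tcp_pos"],s["contact_force"],s["width"],s["grip_force"],to_tool([498,-181.3,168]))
```

```text
[455.63898974 311.66674511 172.53862682] [ 1.12404948 -0.64729679 -1.69625701] 61.174037848932706 7.525156780611724 [168.82843738 465.10094995   3.05470081]
```

The cup is lifted: 1.7 N of weight and the width is holding. Carrying it to above the ring.

Request:
move_arm(steps=[[0.002,0.006,0,0,0,0,64],[0.007,0.019,0,0,0,0,64],[0.014,0.038,0,0,0,0,64],[0.023,0.062,0,0,0,0,64],[0.033,0.09,0,0,0,0,64],[0.043,0.118,0,0,0,0,64],[0.053,0.146,0,0,0,0,64],[0.063,0.174,0,0,0,0,64],[0.074,0.203,0,0,0,0,64],[0.084,0.232,0,0,0,0,64]])

```text
time_s: 11.82
tcp_pos: [474.1, 62.4, 167.4]
tcp_rot: [0.991, -0.131, -0.001, 0.001]
contact_force: [1.7, 0.1, -2.0]
width: 60.8
grip_force: 7.5
```

Request:
move_arm(steps=[[0.01,0.029,0,0,0,0,64],[0.021,0.058,0,0,0,0,64],[0.032,0.087,0,0,0,0,64],[0.042,0.116,0,0,0,0,64],[0.052,0.145,0,0,0,0,64],[0.062,0.172,0,0,0,0,64],[0.071,0.196,0,0,0,0,64],[0.078,0.215,0,0,0,0,64],[0.083,0.228,0,0,0,0,64],[0.085,0.233,0,0,0,0,64]])

```text
time_s: 12.65
tcp_pos: [495.2, -184.3, 167.0]
tcp_rot: [0.991, -0.132, -0.002, 0.0]
contact_force: [-0.3, -0.4, -2.5]
width: 61.2
grip_force: 7.5
```

Request:
move_arm(steps=[[0,0,0,0,0,0,64],[0,0,0,0,0,0,64],[0,0,0,0,0,0,64]])

```text
time_s: 12.9
tcp_pos: [496.6, -181.6, 168.3]
tcp_rot: [0.991, -0.131, -0.001, -0.0]
contact_force: [0.1, -0.3, -2.3]
width: 60.6
grip_force: 7.5
```

Run:
```python
from h import *
s=r.get_state();print(s["time_s"],s["tcp_pos"],s["contact_force"],s["width"],s["grip_force"],to_tool([498,-181.3,42]))
```

```text
12.9 [ 496.56391538 -181.55203408  168.34526874] [ 0.12819421 -0.3367421  -2.27808836] 60.63430985376963 7.525155844632536 [  1.45063621  -0.62404122 126.34381275]
```

Request:
move_arm(steps=[[0.001,-0.0005,0.006,0,0,0,64],[0.001,-0.0005,0.018,0,0,0,64],[0.001,-0.0005,0.036,0,0,0,64],[0.001,-0.0005,0.056,0,0,0,64],[0.001,-0.0005,0.076,0,0,0,64],[0.001,-0.0005,0.094,0,0,0,64],[0.001,-0.0005,0.107,0,0,0,64],[0.001,-0.0005,0.114,0,0,0,64],[0.001,-0.0005,0.118,0,0,0,64],[0.001,-0.0005,0.12,0,0,0,64]])

```text
time_s: 13.73
tcp_pos: [498.3, -181.4, 48.5]
tcp_rot: [0.991, -0.131, -0.0, 0.0]
contact_force: [0.5, -0.5, -2.7]
width: 60.8
grip_force: 7.5
```

Request:
move_arm(steps=[[0,0,0,0,0,0,64],[0,0,0,0,0,0,64],[0,0,0.001,0,0,0,64],[0,0,0.002,0,0,0,64],[0,0,0.003,0,0,0,64],[0,0,0.003,0,0,0,64]])

```text
time_s: 14.23
tcp_pos: [498.3, -181.8, 45.9]
tcp_rot: [0.991, -0.131, 0.0, -0.0]
contact_force: [-0.1, 0.5, -0.9]
width: 61.1
grip_force: 7.5
```

Request:
move_arm(steps=[[0,0,0.0005,0,0,0,64],[0,0,0.001,0,0,0,64],[0,0,0.0015,0,0,0,64],[0,0,0.0015,0,0,0,64]])

```text
time_s: 14.57
tcp_pos: [498.2, -181.8, 44.3]
tcp_rot: [0.991, -0.131, -0.0, 0.0]
contact_force: [-0.1, 1.5, -2.8]
width: 60.8
grip_force: 7.5
```

Request:
move_arm(steps=[[0,0,0.0005,0,0,0,64],[0,0,0.001,0,0,0,64],[0,0,0.001,0,0,0,64]])

```text
time_s: 14.82
tcp_pos: [498.2, -181.8, 43.2]
tcp_rot: [0.991, -0.131, -0.0, 0.0]
contact_force: [-0.1, 0.2, -2.6]
width: 61.1
grip_force: 7.5
```

Still carrying the weight, so contact is expected at about 42.

Request:
move_arm(steps=[[0,0,0.0005,0,0,0,64],[0,0,0.001,0,0,0,64],[0,0,0.001,0,0,0,64]])

```text
time_s: 15.07
tcp_pos: [498.2, -181.8, 42.3]
tcp_rot: [0.991, -0.131, -0.0, 0.0]
contact_force: [-0.2, -1.2, -2.6]
width: 61.0
grip_force: 7.5
```

Request:
move_arm(steps=[[0,0,0.0005,0,0,0,64],[0,0,0.0005,0,0,0,64]])

```text
time_s: 15.23
tcp_pos: [498.4, -181.8, 42.1]
tcp_rot: [0.991, -0.131, 0.0, 0.0]
contact_force: [0.2, 0.5, 0.8]
width: 61.2
grip_force: 7.5
```

Contact made: the force changed from -2.6 to +0.8. I release it gently and check with the cameras before rising.

Request:
move_arm(steps=[[0,0,0,0,0,0,69],[0,0,0,0,0,0,70],[0,0,0,0,0,0,72],[0,0,0,0,0,0,75],[0,0,0,0,0,0,80],[0,0,0,0,0,0,90],[0,0,0,0,0,0,100],[0,0,0,0,0,0,100],[0,0,0,0,0,0,100]])

```text
time_s: 15.98
tcp_pos: [498.3, -181.8, 41.8]
tcp_rot: [0.991, -0.131, -0.0, 0.0]
contact_force: [-0.1, 0.4, 0.0]
width: 86.3
grip_force: 0.0
```

Request:
move_arm(steps=[[0,0,-0.006,0,0,0,100],[0,0,-0.02,0,0,0,100],[0,0,-0.045,0,0,0,100],[0,0,-0.075,0,0,0,100],[0,0,-0.11,0,0,0,100],[0,0,-0.135,0,0,0,100],[0,0,-0.15,0,0,0,100],[0,0,-0.158,0,0,0,100],[0,0,-0.16,0,0,0,100],[0,0,-0.16,0,0,0,100]])

```text
time_s: 16.82
tcp_pos: [498.1, -181.7, 201.8]
tcp_rot: [0.991, -0.131, 0.0, -0.0]
contact_force: [-0.4, 0.4, -0.2]
width: 87.4
grip_force: 0.0
```

Run:
```python
from h import *
viewer.read_camera("wrist")
s=r.get_state();m=viewer.camera_model("wrist");im=viewer.read_camera("wrist")
print(s["time_s"],s["tcp_pos"],s["width"])
for X in [(498,-181.5,91.5),(498,-181.5,17.5),(514,-12,99.5)]:print(X,proj(m,X))
cv2.imwrite("pics/w4.png",im);np.savez("w4.npz",**m)
```

```text
16.8667 [ 497.6869564  -181.64478027  200.96277148] 87.73508303114225
(498, -181.5, 91.5) [278.83877476 206.43872419]
(498, -181.5, 17.5) [278.71501042 187.41343154]
(514, -12, 99.5) [ 90.86234276 239.56459069]
```

View pics/w4.png

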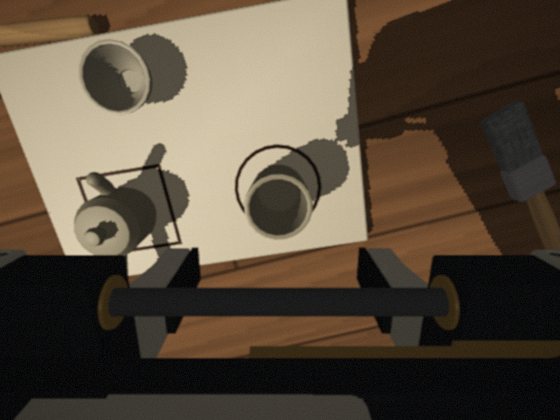

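The cup rim's centre is at (278.5,206), against a prediction of (278.8,206.4). The ring's centre is near (278,187.5), as predicted, so the cup is centred and upright. The teapot is in the square, so I hand in.

```bash
python3 -c "
from station import order
print(order.job_done())"
```

```text
the job is handed in; nothing more can be done
None
```

The job is handed in, with no pass/fail result returned: the teapot was slid to the middle of the square and released, and the cup was set upright in the middle of the ring, both within a few mm by the last wrist views.

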